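# Fit the stop pin and set the telescoping length gauge

### The job

Set up the sleeve length gauge: while its arm is still shut, pluck the brass stop pin from the pocket tray, seat it fully in the socket at the end of the arm and let go of it. Then squeeze the arm's grip block from both sides so that its red lock button goes in, draw the arm out until the yellow pointer stands within the width of the red rider on the scale, and finish still holding it there, button squeezed in, because a spring pulls the arm back as soon as you let go. Leave the other pins in the tray and everything else on the bench where they are.

Things in the scene. Friction and masses are not known exactly. Their poses are not given: they have to be found in the camera images.
- gauge: Telescoping length gauge, fixed: grey base plate 10 mm thick (x -160 to +210, y -34 to +50 mm) with a square steel tube 30 mm wide, top at 46 mm, out of which the arm slides. Origin: on the bench below the arm's centre line at the tube's mouth. +x: the way the arm extends (to the robot's left); +y: to the edge with the white scale strip (nearer the robot).
- slide_arm: Sliding arm, 0 to 125 mm along the gauge's +x; origin at the gauge's when shut. In its frame (mm): black grip block x 4 to 40, y -17 to 17, z 12 to 58, red lock button on its +y side; steel socket block x 57 to 93, y -17 to 17, flat top at z 38. Starts shut and locked; with the button in it slides against a return spring of 2 to 3.5 N, until then the lock holds it shut.
- grip (a point): Centre of the grip block at the height of the button (44 mm above the bench), where the block is squeezed along the gauge's y: 41 mm wide over the released button, 35 mm with the button in. Moves with the arm.
- socket (a point): Centre of the socket's mouth in the flat top of the socket block, 38 mm above the bench: an upright round hole 14 mm wide and 20 mm deep with a small chamfer. 53 mm further along the gauge's +x than grip. Moves with the arm.
- pointer (a point): Tip of the yellow pointer on the +y side of the socket block, at the same x as the socket, 18 mm above the bench. Moves with the arm.
- lock_button (a joint): Travel of the red lock button (24 x 20 mm face, standing 7 mm proud of the grip block's +y side): 0 released, 0.006 m fully in; spring, about 2 N to start and 5.4 N fully in; the arm is free from about 0.004 m on.
- button_face (a point): Centre of the lock button's outer face, which looks to the gauge's +y.
- rider: Red rider, 8 mm wide along the gauge's x, 16 mm deep, 15 mm high, clipped on the scale edge, fixed; its place differs each time (arm out by 45 to 105 mm). Origin on the bench below its middle, axes as the gauge's; the pointer is right when it has the rider's x, within half its width.
- pin_tray: Blue pocket tray, fixed, 175 x 60 x 24 mm, three pockets in a row along its x, 55 mm apart. Origin: centre of its underside.
- pin_brass: Brass stop pin, the one to fit: 36 mm tall, shank 11 mm across and 16 mm long with chamfered foot, then a round head 16 mm across and 20 mm tall (straight side 15 mm, top tapered). Upright; origin at the centre of its foot, z up its axis. In pocket or socket it rests on the head's underside, so the head stands 20 mm out. About 40 g.
- pin_black: Black pin of the same size with a flat top, to be left in its pocket. Origin at its foot.
- pin_white: White pin of the same size with a flat top, to be left in its pocket. Origin at its foot.
- caliper_a: Vernier caliper, 76 x 226 x 8 mm, lying loose on the bench. Bystander.
- sleeve_a: Pale twin sleeve, 48 x 120 x 25 mm, loose, on the near left. Bystander.
- screwdriver_a: Green-handled screwdriver, 175 mm, loose. Bystander.
- vee_a: Ground steel vee block, 55 x 48 x 40 mm, loose. Bystander.

How it is judged (in metres and radians):
On the way, in this order (a step that is already met when the one before it is completed fails the run):
1. the brass pin is lifted clear out of the tray by the fingers, the arm still shut (z of pin_brass in the frame of pin_tray above 0.03 m and contact force between the fingers and pin_brass above 0.5 N and x of pointer in the frame of gauge below 0.085 m), for 0.2 s.
2. the brass pin stands fully seated in the socket, let go, the arm still shut (horizontal distance between pin_brass and socket below 0.004 m and z of pin_brass in the frame of socket below -0.0135 m and angle between pin_brass's own z axis and vertical below 0.15 rad and contact force between the fingers and pin_brass below 0.1 N and x of pointer in the frame of gauge below 0.085 m), for 0.2 s.
At the end, for the whole second after the job is handed in: Fingers hold the grip block (over 3 N), lock button in (over 4.5 of 6 mm), arm still, pointer within 4 mm of the rider's middle; brass pin upright and untouched in the socket, foot over 13.5 mm below the mouth and within 4 mm of its centre (x of pointer in the frame of rider between -0.004 and 0.004 m and value of joint lock_button above 0.0045 m and contact force between the fingers and slide_arm above 3 N and linear speed of slide_arm below 0.01 m/s and horizontal distance between pin_brass and socket below 0.004 m and z of pin_brass in the frame of socket below -0.0135 m and angle between pin_brass's own z axis and vertical below 0.15 rad and contact force between each of the arm, the fingers and pin_brass below 0.1 N); the arm keeps its last pose, push and grip.
It fails at once if another pin is pulled up or knocked out of its pocket (distance of any of pin_black, pin_white from where it was at the start of the episode above 0.008 m).
It fails at once if something else on the bench is shoved by more than 15 mm (distance of any of caliper_a, sleeve_a, screwdriver_a, vee_a from where it was at the start of the episode above 0.015 m).
It also fails if it takes over 48 s, if anything falls off the work surface, if the arm or the gripper's body presses on something with over 40 N, if the wrist force passes 120 N, or if a joint passes its speed limit or range.

### The arm

A 6-joint arm with a two-finger parallel gripper is mounted at the origin on a cart in front of the work surface, level with it; the furniture and walls round the work are solid. World frame = base frame: x ahead of the robot, y to its left, z up, the work surface at z = 0. Lengths are in mm, angles in rad, forces in N, time in s.
With the tool pointing down it reaches from about 400 to 925 mm from the base axis. Payload 12.5 kg.
Tool frame: the origin (TCP) lies at the very end of the fingers, on their centre line; the grasp point (between the pads) lies 19 mm behind it; z points along the fingers, y is the direction in which the jaws open and shut (so a half turn about z gives the same grasp; the last joint's range is limited). The gripper opens to 95 mm and grips with 3 to 60 N. Pads are 20 mm wide; open, the fingers measure 119 mm over their backs; the gripper's body (75 mm by 180 mm) begins 59 mm behind the grasp point.
Start: joints at [-1.452, 0.491, 1.559, -0, 1.092, -0.106], TCP at [139.342, -609.29, 183.561] pointing down, gripper open.
Joint ranges: [-3.1, 3.1], [-0.84, 2.19], [0.05, 2.79], [-1.13, 4.28], [0.06, 2.93], [-2.69, 2.69]. Speed limits (rad/s): [2.22, 2.22, 2.79, 3.14, 3.14, 3.14].

### API

Orientations are given as [roll, pitch, yaw] about the fixed x, y, z axes, in that order (R = Rz(yaw) Ry(pitch) Rx(roll)).
In Python, from cell import env gives the robot as it stands.
- The arm moves only by the shell command python3 -m pendant 'ROWS'. ROWS is JSON, a list that holds one entry, the list of rows, each a list of 5 numbers: the opening, from 0 (shut) to 1 (fully open), then the shift along the tool's x, y, z in m, then the turn about the tool's z in rad. A call has exactly 8 rows; each row is the pose to reach, as a shift and turn from the pose commanded when the call began, along the tool's axes at that moment; what a row does not reach only later rows make up. A row lasts 1/10 s, in which the tool goes at most 50 mm and 8.59 degrees, less where a joint would pass 70% of its speed; a pose out of reach is approached as far as the arm can. A call with a gripper value outside its range is refused whole. The fingers move at their own pace and stop on an object; the grip force is fixed at half the most. Time passes only in rows, so rows that repeat a pose let the fingers close, or fill a call up. It gives the time, the measured TCP pose, the force and the opening at its end, in the units of the state.
- env.state(): the state, without advancing time (a new reading comes with each control period).
- env.read_camera(name): name is "scene" or "side" or "wrist"; returns a dict with "image" (480x640x3 uint8, blue, green, red), "range_z" (480x640 float32, mm along the optical axis (not along the pixel's ray), 0 where there is no reading), "fx", "fy", "cx", "cy" (pixels), "rvec" (rotation vector, rad) and "tvec" (3), from world to camera coordinates, as OpenCV has them; the wrist camera has in their place "tool_from_camera" (4x4, takes a point from camera to tool coordinates, whose origin is the TCP and whose axes are the flange's). Camera axes: x right, y down, z forward; pixel columns grow to the right and rows downward; lengths in mm; the calibration is good to about 2 mm. A picture is of the moment at which its call begins: read the wrist's pose just before it.
- env.job_done(): hands the job in, once; it reports no verdict.
The state is a dict: "t": time; "joints": joint angles; "qvel": joint speeds; "tau": joint torques, N m; "eef_pos": TCP position; "tcp_rot": TCP orientation; "ft_force": force on the tool from outside, world axes, zero at the start; "moment": the same for the moment, N m; "opening": opening from 0.0 (shut) to 1.0 (fully open).
Only numpy, scipy, OpenCV 4.12 (cv2) and the standard library are available. Lean on these libraries where they do the work, as an engineer would, in place of code of your own. Each camera call takes 0.05 s, during which the arm holds its last target. There are 200 camera calls.

## Working session

There is one attempt and no reset: what is moved stays moved. The work goes in short steps, Python scripts to look and compute and a shell command to move; the robot and the scene stay as the last step left them, time stands still between calls to the robot, and variables do not carry over. Pictures are saved under pics/ and viewed, about 8 in all and at most 12, crops included, and the job is handed in when it is done.

```bash
ls; mkdir -p pics; python3 - <<'E'
from cell import env
import cv2,numpy as np
s=env.state();print(s)
for n in("scene","side"):
    c=env.read_camera(n);np.savez(f'pics/{n}0.npz',**c);cv2.imwrite(f'pics/{n}0.png',c['image'])
    R=cv2.Rodrigues(np.array(c['rvec'],float))[0];print(n,c['fx'],-R.T@np.array(c['tvec']).ravel(),R[2])
E
```

```text
pics
{'t': 0.0, 'joints': array([-1.45160695e+00,  4.91585964e-01,  1.55945419e+00,  1.79762639e-05,
        1.09165777e+00, -1.05581381e-01]), 'qvel': array([ 8.73626467e-04, -1.27703450e-05,  8.00164919e-04, -7.35099863e-04,
       -1.80427900e-03, -6.35459755e-05]), 'tau': array([-5.38498687e-03, -6.12653446e+01, -2.58183146e+01,  6.90437132e-02,
        4.82828706e-02, -1.17013687e-04]), 'eef_pos': array([ 139.3079736 , -609.00173601,  182.94372072]), 'tcp_rot': array([-3.14049523e+00, -1.32332511e-04,  2.24762392e-01]), 'ft_force': array([-0.24183482, -0.13322527, -0.84457511]), 'moment': array([ 0.01040062, -0.02718955,  0.0098435 ]), 'opening': 1.001499910564145}
scene 456.2558691973338 [-59.13365265 811.56600128 512.24877046] [ 0.56503404 -0.72583186 -0.39230682]
side 508.73492065849905 [  422.98913752 -1018.89696448   809.3068463 ] [ 0.10855002  0.80212074 -0.58721308]
```

View pics/scene0.png

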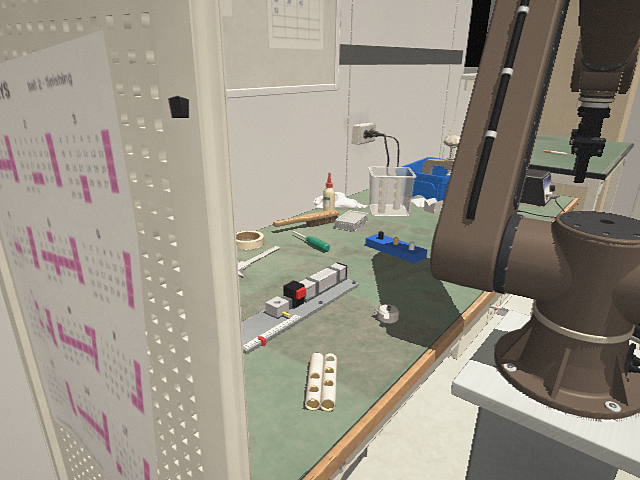

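View pics/side0.png

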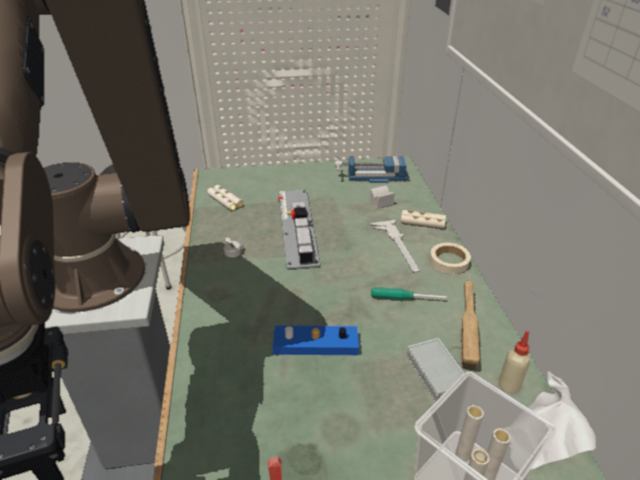

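The side view shows the tray with white (289,333), brass (316,334) and black (343,333), and the gauge near (299,230) with the button at about (292,214) and the rider at (281,199). The scene view shows the rider at (263,341) and the button at (301,293). Next I'll measure.

```bash
cat > h.py <<'E'
import cv2,numpy as np
def pose(c):  # camera->world R, origin
    R=cv2.Rodrigues(np.array(c['rvec'],float))[0];return R.T,-R.T@np.array(c['tvec'],float).ravel()
def wpose(c,s): # wrist camera
    from scipy.spatial.transform import Rotation as Ro
    R=Ro.from_euler('xyz',s['tcp_rot']).as_matrix();M=np.array(c['tool_from_camera'])
    return R@M[:3,:3],R@M[:3,3]+s['eef_pos']
def ray(c,uv):
    uv=np.atleast_2d(uv).astype(float);return np.c_[(uv[:,0]-c['cx'])/c['fx'],(uv[:,1]-c['cy'])/c['fy'],np.ones(len(uv))]
def plane(c,uv,z,P):
    R,o=P;d=ray(c,uv)@R.T;return o+d*((z-o[2])/d[:,2])[:,None]
def depth(c,uv,P):
    uv=np.atleast_2d(uv).astype(int);R,o=P;r=c['range_z'][uv[:,1],uv[:,0]];k=r>0
    return o+(ray(c,uv[k])*r[k][:,None])@R.T
def mask(c,lo,hi,box=None):
    h=cv2.cvtColor(c['image'],cv2.COLOR_BGR2HSV);m=cv2.inRange(h,np.array(lo),np.array(hi))
    if box: z=np.zeros_like(m);x0,y0,x1,y1=box;z[y0:y1,x0:x1]=m[y0:y1,x0:x1];m=z
    v,u=np.nonzero(m);return np.c_[u,v]
E
python3 - <<'E'
from h import *
for n,b in(("side",dict(tray=(265,310,370,360),g=(270,180,330,270))),("scene",dict(tray=(355,225,435,265),g=(240,255,360,355)))):
    c=dict(np.load(f'pics/{n}0.npz'));P=pose(c)
    q=depth(c,mask(c,(105,120,40),(130,255,255),b['tray']),P);t=q[(q[:,2]>18)&(q[:,2]<30)]
    print(n,'tray n',len(q),'top',len(t),np.percentile(q[:,2],[5,50,95]))
    if len(t): print(cv2.minAreaRect(t[:,:2].astype(np.float32)))
    for nm,lo,hi in(("red",(0,150,80),(6,255,255)),("yel",(20,150,100),(33,255,255))):
        u=mask(c,lo,hi,b['g']); m=np.zeros((480,640),np.uint8); m[u[:,1],u[:,0]]=1
        k,l,st,ce=cv2.connectedComponentsWithStats(m)
        for i in range(1,k):
            if st[i,4]>3: v,uu=np.nonzero(l==i);print(nm,st[i],ce[i],depth(c,np.c_[uu,v],P).mean(0) )
    u=mask(c,(10,100,80),(25,255,255),b['tray']);print('brass',len(u),u.mean(0),depth(c,u,P).mean(0),plane(c,u.mean(0),36,P))
    # gauge: all points with height 2..70 in box
    x0,y0,x1,y1=b['g'];uv=np.array([(x,y) for y in range(y0,y1) for x in range(x0,x1)]);q=depth(c,uv,P)
    for lo,hi in((7,14),(34,42),(42,50),(54,62)):
        t=q[(q[:,2]>lo)&(q[:,2]<hi)]; print(lo,hi,len(t),cv2.minAreaRect(t[:,:2].astype(np.float32)) if len(t) else'')
im=dict(np.load('pics/side0.npz'))['image'];a=cv2.resize(im[175:275,265:335],None,fx=5,fy=5);b=cv2.resize(im[310:360,265:365],None,fx=4,fy=4)
o=np.zeros((500,760,3),np.uint8);o[:500,:350]=a;o[:200,355:755]=b;cv2.imwrite('pics/crop0.png',o)
E
```

```text
side tray n 2159 top 1687 [ 5.96227546 23.8936955  26.94508265]
((514.1139526367188, -290.13812255859375), (64.88494873046875, 174.7633514404297), 81.40821075439453)
red [279 197   3   2   4] [279.75 197.25] [480.8813658  286.12048534  14.72088307]
red [291 210   4   9  25] [292.96 213.52] [507.76228723 138.71353309  50.02403986]
brass 52 [315.44230769 333.17307692] [ 513.11783979 -294.39371906   37.47189274] [[ 513.29239333 -292.99922003   36.        ]]
7 14 1411 ((504.4984130859375, 143.3916015625), (377.2630920410156, 114.24101257324219), 88.89195251464844)
34 42 111 ((524.258056640625, 89.54766845703125), (257.231689453125, 41.06671142578125), 89.5474853515625)
42 50 455 ((524.0472412109375, 79.44180297851562), (37.15746307373047, 238.2637939453125), 1.4460186958312988)
54 62 104 ((524.620849609375, 139.81187438964844), (38.080413818359375, 38.25590515136719), 84.5663833618164)
scene tray n 847 top 493 [ 1.97880229 21.25651962 25.2523891 ]
((512.3609619140625, -289.4414978027344), (69.18196105957031, 178.10874938964844), 82.01927185058594)
red [296 287   9  12  88] [300.         292.71590909] [503.93020299 145.39312387  45.97999103]
red [258 336   8  10  44] [262.29545455 340.34090909] [477.54417152 289.63647208  10.89973529]
yel [284 312   6   5  15] [286.53333333 313.8       ] [497.56235183 196.8233496   19.52762679]
brass 31 [395.41935484 240.58064516] [ 509.74429196 -284.91135763   34.25649221] [[ 507.67570557 -280.92541466   36.        ]]
7 14 2087 ((629.745361328125, 144.7384490966797), (370.4310607910156, 315.72552490234375), 89.3907699584961)
34 42 360 ((513.3095092773438, 91.89170837402344), (248.9802703857422, 39.8652458190918), 82.73961639404297)
42 50 495 ((522.6453857421875, 62.42316436767578), (40.816505432128906, 199.82786560058594), 0.8562552332878113)
54 62 135 ((522.4888916015625, 143.47267150878906), (35.61492919921875, 38.38673400878906), 88.53169250488281)
```

View pics/crop0.png

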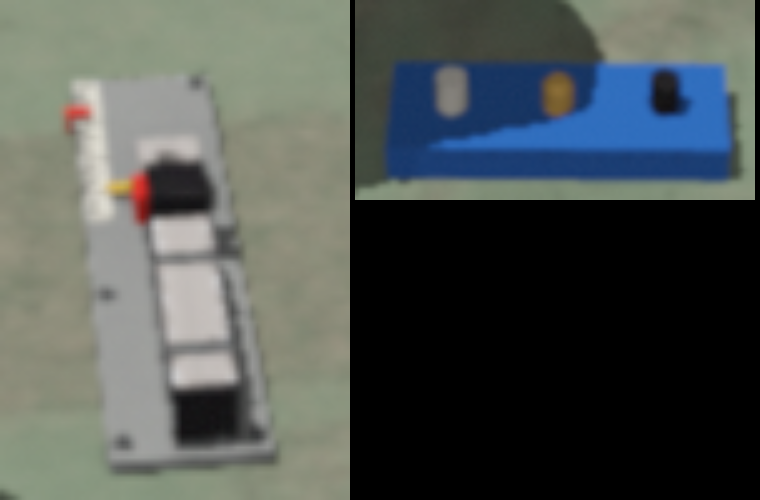

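The crop confirms the pin order and shows the arm shut, with the rider beyond the pointer. I'll fly to above the tray and turn the jaws along its x axis, half open.

```bash
python3 -m pendant '[[[0.5,0.042,-0.022,-0.01,-0.149],[0.5,0.084,-0.044,-0.02,-0.298],[0.5,0.126,-0.066,-0.03,-0.447],[0.5,0.168,-0.088,-0.04,-0.596],[0.5,0.21,-0.11,-0.05,-0.745],[0.5,0.252,-0.132,-0.06,-0.894],[0.5,0.294,-0.154,-0.07,-1.043],[0.5,0.336,-0.176,-0.07,-1.192]]]'; python3 - <<'E'
from cell import env
import cv2
s=env.state();c=env.read_camera("wrist");print(s['eef_pos'],s['tcp_rot'],s['opening']);print(c['tool_from_camera'],c['fx']);cv2.imwrite('pics/w0.png',c['image'])
E
```

```text
t: 0.9
eef_pos: [429.1, -361.6, 254.7]
tcp_rot: [3.14, 0.001, 1.423]
ft_force: [1.1, -1.2, 0.0]
opening: 0.506
[ 429.14716236 -361.57541978  254.7114808 ] [3.14019338e+00 1.16112124e-03 1.42283281e+00] 0.506433088681175
[[-5.76348642e-04 -9.62949282e-01 -2.69681939e-01  7.64948760e+01]
 [ 9.99999834e-01 -5.58993915e-04 -1.41150561e-04  6.95125182e-02]
 [-1.48297311e-05 -2.69681975e-01  9.62949444e-01 -2.00853708e+02]
 [ 0.00000000e+00  0.00000000e+00  0.00000000e+00  1.00000000e+00]] 378.7982864465482
```

```bash
python3 -m pendant '[[[0.5,0.03,0.027,0.02,0],[0.5,0.06,0.054,0.04,0],[0.5,0.081,0.072,0.07,0],[0.5,0.081,0.072,0.1,0],[0.5,0.081,0.072,0.115,0],[0.5,0.081,0.072,0.115,0],[0.5,0.081,0.072,0.115,0],[0.5,0.081,0.072,0.115,0]]]'; python3 - <<'E'
from cell import env
from h import *
s=env.state();c=env.read_camera("wrist");P=wpose(c,s);np.savez('pics/w1.npz',**c);cv2.imwrite('pics/w1.png',c['image'])
t=depth(c,mask(c,(105,120,40),(130,255,255)),P);t=t[(t[:,2]>19)&(t[:,2]<29)];print('tray',cv2.minAreaRect(t[:,:2].astype(np.float32)),np.median(t[:,2]))
u=mask(c,(12,110,80),(25,255,255));q=depth(c,u,P);k=(q[:,2]>26)&(q[:,2]<50)&(np.hypot(q[:,0]-512,q[:,1]+290)<40);q=q[k]
print('brass',len(q),q.mean(0),q.max(0),cv2.minAreaRect(q[:,:2].astype(np.float32)),cv2.minEnclosingCircle(q[:,:2].astype(np.float32)))
print(s['eef_pos'],s['tcp_rot'])
E
```

```text
t: 1.75
eef_pos: [511.5, -294.4, 139.7]
tcp_rot: [3.14, 0.001, 1.416]
ft_force: [0.6, -0.2, 0.7]
opening: 0.499
tray ((513.2548217773438, -289.1226501464844), (60.66439437866211, 175.32232666015625), 81.64022827148438) 23.730335443346632
brass 314 [ 513.5461642  -287.16485698   40.55920959] [ 520.79752035 -281.05736403   46.0386467 ] ((513.288330078125, -288.4066467285156), (14.6399507522583, 14.639595031738281), 69.11378479003906) ((513.2905883789062, -288.4480285644531), 7.607399940490723)
[ 511.51145611 -294.35978001  139.66024671] [3.14010612e+00 8.27073011e-04 1.41630576e+00]
```

View pics/w1.png

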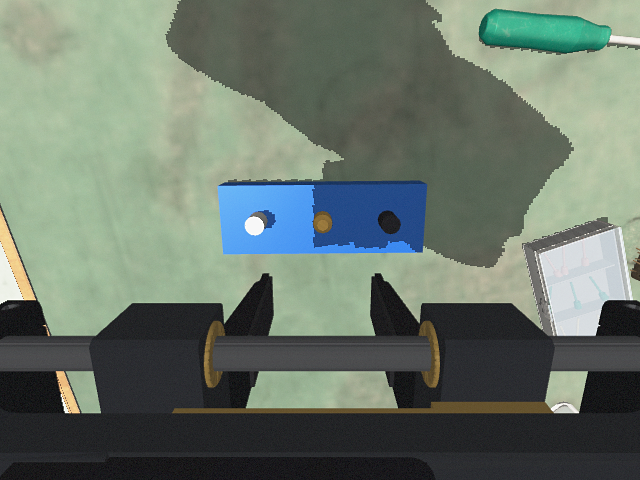

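The wrist view shows the brass pin at (322,222) between white (255,224) and black (389,222). The jaws line up with the row. I'll descend and close.

```bash
python3 -m pendant '[[[0.5,0.0057,0.001,0.035,-0.008],[0.5,0.0057,0.001,0.07,-0.008],[0.5,0.0057,0.001,0.1,-0.008],[0.5,0.0057,0.001,0.113,-0.008],[0.5,0.0057,0.001,0.113,-0.008],[0,0.0057,0.001,0.113,-0.008],[0,0.0057,0.001,0.113,-0.008],[0,0.0057,0.001,0.113,-0.008]]]'
```

```text
t: 2.6
eef_pos: [513.6, -288.7, 26.9]
tcp_rot: [3.14, 0.001, 1.425]
ft_force: [0.2, -0.0, -0.2]
opening: 0.306
```

```bash
python3 -m pendant '[[[0,0,0,0,0],[0,0,0,0,0],[0,0,0,0,0],[0,0,0,0,0],[0,0,0,0,0],[0,0,0,-0.02,0],[0,0,0,-0.04,0],[0,0,0,-0.07,0]]]'; python3 - <<'E'
from cell import env
from h import *
c=env.read_camera("wrist");cv2.imwrite('pics/w2.png',c['image'][150:480]);print(env.state())
E
```

```text
t: 3.4
eef_pos: [512.5, -288.0, 95.2]
tcp_rot: [-3.139, -0.001, 1.425]
ft_force: [-1.0, 0.1, 0.0]
opening: 0.007
{'t': 3.45, 'joints': array([-6.24050250e-01,  5.34471068e-01,  1.73781996e+00, -7.84504168e-05,
        8.64589717e-01, -4.78108055e-01]), 'qvel': array([ 0.00212886,  0.01587506,  0.01084933,  0.00170631, -0.10847293,
       -0.00161355]), 'tau': array([-6.43144324e-01, -4.11173666e+01, -1.21349868e+01,  6.76710508e-03,
       -3.29694813e-01, -4.14518290e-03]), 'eef_pos': array([ 514.43121946, -289.22821145,  100.53497394]), 'tcp_rot': array([3.13743668e+00, 2.22114818e-03, 1.42490029e+00]), 'ft_force': array([0.935832  , 0.57144237, 4.27782484]), 'moment': array([-0.07149558, -0.09851399,  0.07707768]), 'opening': 0.0050269368303619555}
```

View pics/w2.png

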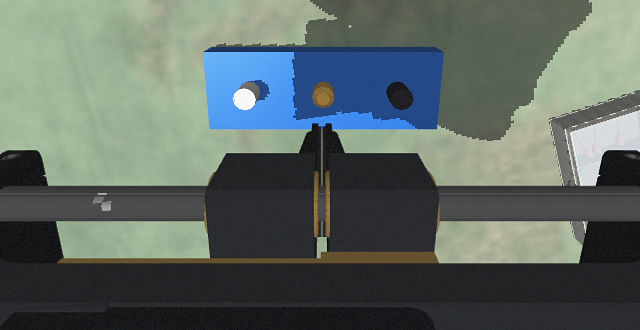

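The pin is still in its pocket at (322,245 in full frame) and the jaws closed on nothing. They slipped off, most likely on the taper. I'll reopen, remeasure, go as low as the tray top allows, and check the opening before lifting.

```bash
python3 -m pendant '[[[0.4,0,0,-0.03,0],[0.4,0,0,-0.04,0],[0.4,0,0,-0.04,0],[0.4,0,0,-0.04,0],[0.4,0,0,-0.04,0],[0.4,0,0,-0.04,0],[0.4,0,0,-0.04,0],[0.4,0,0,-0.04,0]]]'; python3 - <<'E'
from cell import env
from h import *
s=env.state();c=env.read_camera("wrist");P=wpose(c,s);print(s['eef_pos'],s['tcp_rot'])
t=depth(c,mask(c,(105,120,40),(130,255,255)),P);t=t[(t[:,2]>19)&(t[:,2]<29)];print('tray',cv2.minAreaRect(t[:,:2].astype(np.float32)),np.median(t[:,2]))
u=mask(c,(12,110,80),(25,255,255));q=depth(c,u,P);k=(q[:,2]>26)&(q[:,2]<50)&(np.hypot(q[:,0]-512,q[:,1]+290)<40);u=u[k] if len(q)==len(u) else u;q=q[k]
print('brass',len(q),np.percentile(q,[5,50,95],axis=0),cv2.minEnclosingCircle(q[:,:2].astype(np.float32)))
m=q[:,2]>42;print(q[m].mean(0),m.sum())
E
```

```text
t: 4.25
eef_pos: [513.0, -288.3, 135.1]
tcp_rot: [-3.141, -0.0, 1.425]
ft_force: [-0.1, -0.3, -0.0]
opening: 0.399
[ 513.03020688 -288.29853437  135.13896055] [-3.14112360e+00 -1.94493909e-04  1.42477762e+00]
tray ((513.2416381835938, -288.9930114746094), (60.462886810302734, 175.16416931152344), 81.57293701171875) 23.706304040955615
brass 329 [[ 507.38354946 -293.79153401   30.1415526 ]
 [ 513.55906422 -286.6532371    41.56802405]
 [ 519.69028294 -281.45016289   44.38598855]] ((513.344482421875, -288.6523742675781), 7.719400882720947)
[ 513.39557139 -288.52593152   43.40469348] 148
```

```bash
python3 -m pendant '[[[0.4,0,0,0.04,0],[0.4,0,0,0.08,0],[0.4,0,0,0.1,0],[0.4,0,0,0.107,0],[0.4,0,0,0.1105,0],[0.4,0,0,0.1105,0],[0.4,0,0,0.1105,0],[0.25,0,0,0.1105,0]]]'; python3 -m pendant '[[[0,0,0,0,0],[0,0,0,0,0],[0,0,0,0,0],[0,0,0,0,0],[0,0,0,0,0],[0,0,0,0,0],[0,0,0,0,0],[0,0,0,0,0]]]'
```

```text
t: 5.1
eef_pos: [513.5, -288.7, 26.1]
tcp_rot: [3.14, 0.001, 1.425]
ft_force: [0.1, 0.7, -0.4]
opening: 0.364
t: 5.9
eef_pos: [513.1, -288.4, 25.0]
tcp_rot: [3.142, 0.0, 1.425]
ft_force: [-0.2, 0.2, -0.2]
opening: 0.003
```

```bash
python3 - <<'E'
from cell import env
from h import *
c=env.read_camera("wrist");a=cv2.resize(c['image'][180:360,220:420],None,fx=2,fy=2)
P=None
d=env.read_camera("side");b=cv2.resize(d['image'][280:370,250:380],None,fx=3,fy=3)
o=np.zeros((400,800,3),np.uint8);o[:360,:400]=a;o[:270,405:795]=b;cv2.imwrite('pics/w3.png',o)
E
```

```text
(no output)
```

View pics/w3.png

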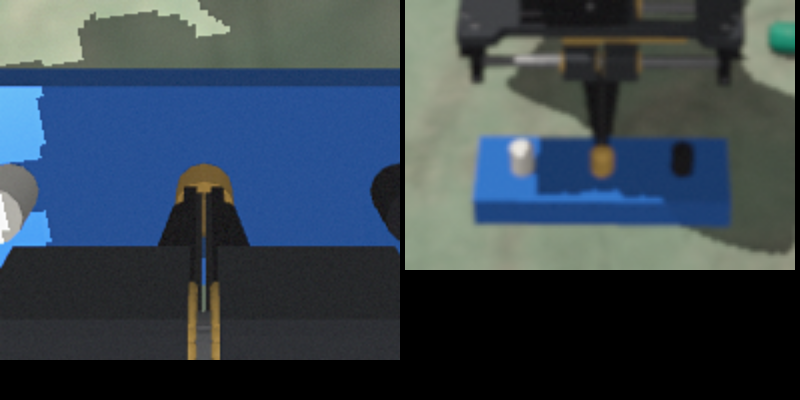

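The jaws look shut right above the brass head rather than around it. I'll check where the fingertips really are in depth.

```bash
python3 - <<'E'
from cell import env
from h import *
s=env.state();c=env.read_camera("wrist");P=wpose(c,s);print(s['eef_pos'],s['opening'])
for v in range(255,320,4):
    q=[depth(c,(u,v),P) for u in (300,308,314,318,322,326,330,336,344)]
    print(v,[tuple(np.round(x[0]-s['eef_pos']).astype(int)) if len(x) else None for x in q])
d=env.read_camera("side");R,o=pose(d)
for p in ([0,0,0],[0,0,19],[0,0,60]):
    w=s['eef_pos']+p;k=R.T@(w-o);print(p,k[0]/k[2]*d['fx']+d['cx'],k[1]/k[2]*d['fy']+d['cy'])
for v in range(306,350,4):
    q=[depth(d,(u,v),(R,o)) for u in (312,315,318)];print(v,[tuple(np.round(x[0]).astype(int)) for x in q if len(x)],d['image'][v,315])
E
```

```text
[ 513.09905636 -288.34698187   25.00491076] 0.00888409531182162
255 [(np.int64(-10), np.int64(12), np.int64(-2)), (np.int64(-6), np.int64(12), np.int64(-2)), (np.int64(-3), np.int64(11), np.int64(-2)), (np.int64(0), np.int64(11), np.int64(0)), (np.int64(2), np.int64(11), np.int64(-1)), (np.int64(4), np.int64(10), np.int64(-2)), (np.int64(6), np.int64(10), np.int64(-1)), (np.int64(10), np.int64(10), np.int64(-1)), (np.int64(14), np.int64(9), np.int64(-2))]
259 [(np.int64(-11), np.int64(10), np.int64(-2)), (np.int64(-6), np.int64(10), np.int64(0)), (np.int64(-3), np.int64(9), np.int64(-1)), (np.int64(-1), np.int64(9), np.int64(-1)), (np.int64(2), np.int64(8), np.int64(-1)), (np.int64(4), np.int64(8), np.int64(-1)), (np.int64(6), np.int64(8), np.int64(-1)), (np.int64(9), np.int64(7), np.int64(-1)), (np.int64(14), np.int64(7), np.int64(-1))]
263 [(np.int64(-11), np.int64(8), np.int64(-1)), (np.int64(-6), np.int64(8), np.int64(0)), (np.int64(-3), np.int64(7), np.int64(-1)), (np.int64(-1), np.int64(7), np.int64(1)), (np.int64(1), np.int64(7), np.int64(3)), (np.int64(4), np.int64(6), np.int
[... 6751 characters left out ...]
(np.int64(519), np.int64(-290), np.int64(42))] [ 51 101 128]
334 [(np.int64(506), np.int64(-290), np.int64(31)), (np.int64(512), np.int64(-296), np.int64(37)), (np.int64(518), np.int64(-295), np.int64(35))] [ 55 109 137]
338 [(np.int64(506), np.int64(-294), np.int64(24)), (np.int64(512), np.int64(-297), np.int64(26)), (np.int64(518), np.int64(-296), np.int64(24))] [ 69 100 124]
342 [(np.int64(504), np.int64(-307), np.int64(26)), (np.int64(511), np.int64(-306), np.int64(24)), (np.int64(517), np.int64(-307), np.int64(24))] [105  57  26]
346 [(np.int64(503), np.int64(-315), np.int64(24)), (np.int64(509), np.int64(-318), np.int64(26)), (np.int64(515), np.int64(-319), np.int64(26))] [196 116  52]
```

```bash
python3 - <<'E'
from h import *
c=dict(np.load('pics/w1.npz'));M=c['tool_from_camera'];P=(M[:3,:3],M[:3,3])
for v in range(264,300,4):
    print(v,[tuple(int(t) for t in np.round(x[0])) if len(x) else None for x in [depth(c,(u,v),P) for u in (255,262,266,270,374,378,382,388)]])
for p in ([0,24,0],[0,-24,0],[0,24,-34],[10,24,-34]):
    k=M[:3,:3].T@(np.array(p)-M[:3,3]);print(p,k[0]/k[2]*c['fx']+c['cx'],k[1]/k[2]*c['fy']+c['cy'])
E
```

```text
264 [(-43, -63, 140), (-43, -57, 140), (-43, -53, 139), (-43, -49, 140), (-43, 50, 140), (-43, 54, 140), (-43, 58, 141), (-43, 63, 139)]
268 [(-47, -63, 140), (-47, -57, 140), (-47, -53, 140), (-47, -49, 141), (-47, 50, 139), (-48, 54, 141), (-47, 58, 140), (-47, 64, 140)]
272 [(-51, -64, 140), (-51, -57, 141), (-51, -53, 140), (-51, -49, 139), (-51, 50, 140), (-52, 54, 141), (-51, 58, 140), (-51, 64, 139)]
276 [(-55, -64, 140), (12, -28, -35), (12, -26, -34), (11, -25, -31), (11, 25, -31), (12, 27, -34), (-56, 58, 141), (-55, 64, 139)]
280 [(-60, -64, 141), (12, -27, -39), (12, -25, -40), (10, -24, -35), (11, 24, -36), (13, 26, -41), (12, 28, -40), (-60, 64, 141)]
284 [(12, -29, -44), (12, -26, -45), (11, -25, -41), (10, -24, -38), (11, 24, -41), (11, 25, -43), (12, 27, -45), (13, 29, -45)]
288 [(13, -28, -50), (12, -26, -49), (11, -24, -46), None, (9, 24, -41), (11, 25, -46), (12, 26, -49), (12, 29, -49)]
292 [(12, -28, -54), (12, -25, -53), (11, -24, -49), (6, -24, -38), (7, 24, -41), (11, 24, -51), (12, 26, -52), (13, 28, -55)]
296 [(12, -27, -58), (11, -25, -55), (10, -24, -52), (4, -24, -40), (5, 24, -42), (10, 24, -53), (11, 25, -56), (12, 27, -57)]
[0, 24, 0] 363.8552485920634 274.0410344666682
[0, -24, 0] 278.9074801483607 274.08753931594043
[0, 24, -34] 371.51909755918314 299.4250515042623
[10, 24, -34] 372.2632893912449 279.90552599792056
```

Both the wrist and side depth put the real fingertips about 31 mm short of the reported TCP. They closed at z≈56, above the pin. From here on I treat the tip as the reported z plus about 31. I'll open here, then descend in small steps while watching the force.

```bash
python3 -m pendant '[[[0.4,0,0,0,0],[0.4,0,0,0,0],[0.4,0,0,0,0],[0.4,0,0,0,0],[0.4,0,0,0.01,0],[0.4,0,0,0.02,0],[0.4,0,0,0.025,0],[0.4,0,0,0.025,0]]]'; python3 -m pendant '[[[0.4,0,0,0.001,0],[0.4,0,0,0.002,0],[0.4,0,0,0.003,0],[0.4,0,0,0.003,0],[0,0,0,0.003,0],[0,0,0,0.003,0],[0,0,0,0.003,0],[0,0,0,0.003,0]]]'; python3 -m pendant '[[[0,0,0,0,0],[0,0,0,0,0],[0,0,0,0,0],[0,0,0,0,0],[0,0,0,0,0],[0,0,0,0,0],[0,0,0,0,0],[0,0,0,0,0]]]'
```

```text
t: 6.9
eef_pos: [512.6, -288.0, -1.2]
tcp_rot: [-3.14, -0.001, 1.425]
ft_force: [-0.1, -0.1, -0.3]
opening: 0.395
t: 7.7
eef_pos: [513.2, -288.4, -2.9]
tcp_rot: [3.141, 0.0, 1.425]
ft_force: [0.7, 0.8, 0.3]
opening: 0.151
t: 8.5
eef_pos: [513.1, -288.4, -2.9]
tcp_rot: [3.141, 0.0, 1.425]
ft_force: [0.7, -0.6, 1.6]
opening: 0.153
```

Opening 0.15 (about 15 mm), so the pin is gripped. Lifting.

```bash
python3 -m pendant '[[[0,0,0,-0.01,0],[0,0,0,-0.03,0],[0,0,0,-0.06,0],[0,0,0,-0.09,0],[0,0,0,-0.12,0],[0,0,0,-0.14,0],[0,0,0,-0.14,0],[0,0,0,-0.14,0]]]'; python3 - <<'E'
from cell import env
from h import *
s=env.state();c=env.read_camera("wrist");P=wpose(c,s);np.savez('pics/w4.npz',**c);cv2.imwrite('pics/w4.png',c['image'][150:400,170:470]);print(s['eef_pos'],s['tcp_rot'],s['opening'])
M=c['tool_from_camera']
u=mask(c,(12,110,80),(25,255,255));q=depth(c,u,(M[:3,:3],M[:3,3]));k=(np.abs(q[:,1])<12)&(np.abs(q[:,0])<15)&(q[:,2]>-60)&(q[:,2]<10);q=q[k];print(len(q),np.percentile(q,[2,50,98],axis=0))
E
```

```text
t: 9.3
eef_pos: [512.8, -288.2, 137.0]
tcp_rot: [3.141, 0.0, 1.425]
ft_force: [-0.2, -0.2, -0.9]
opening: 0.15
[ 512.84079054 -288.17937989  136.98422726] [3.14148074e+00 1.48090504e-04 1.42479725e+00] 0.14951538559967179
1223 [[ -5.30656766  -6.57644675 -47.52490418]
 [  3.75333768  -0.15711567 -43.13117773]
 [  7.36226083   6.70587243 -15.63781726]]
```

View pics/w4.png

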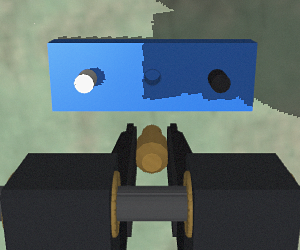

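The pin is held upright, its pocket is empty and the neighbours are untouched. In the tool frame its foot sits at z = −10.9. Flying to the gauge.

```bash
python3 -m pendant '[[[0,0.03,-0.004,0,-0.02],[0,0.077,-0.01,0,-0.04],[0,0.124,-0.016,0,-0.06],[0,0.171,-0.022,0,-0.08],[0,0.218,-0.028,0,-0.1],[0,0.265,-0.034,0,-0.12],[0,0.312,-0.04,0,-0.14],[0,0.359,-0.046,0,-0.155]]]'; python3 -m pendant '[[[0,0.047,0,0,0],[0,0.094,0,0,0],[0,0.115,0,0,0],[0,0.115,0,0,0],[0,0.115,0,0,0],[0,0.115,0,0,0],[0,0.115,0,0,0],[0,0.115,0,0,0]]]';  python3 - <<'E'
from cell import env
from h import *
s=env.state();c=env.read_camera("wrist");P=wpose(c,s);np.savez('pics/w5.npz',**c,eef=s['eef_pos'],rot=s['tcp_rot']);cv2.imwrite('pics/w5.png',c['image']);print(s['eef_pos'],s['tcp_rot'],s['opening'])
for nm,lo,hi in(("red",(0,150,80),(6,255,255)),("yel",(22,150,100),(33,255,255))):
    u=mask(c,lo,hi);m=np.zeros((480,640),np.uint8); m[u[:,1],u[:,0]]=1
    k,l,st,ce=cv2.connectedComponentsWithStats(m)
    for i in range(1,k):
        if st[i,4]>8:
            v,uu=np.nonzero(l==i);q=depth(c,np.c_[uu,v],P);print(nm,st[i],len(q) and (np.percentile(q,[2,50,98],axis=0).round(1).tolist(),cv2.minAreaRect(q[:,:2].astype(np.float32))))
uv=np.stack(np.meshgrid(range(0,640,1),range(0,480,1)),-1).reshape(-1,2);q=depth(c,uv,P)
print(np.percentile(q[:,2],[1,50,99]))
for lo,hi in((8,12.5),(35,41),(43,50),(55,61)):
    t=q[(q[:,2]>lo)&(q[:,2]<hi)&(np.abs(q[:,0]-515)<60)&(q[:,1]>20)];print(lo,len(t),cv2.minAreaRect(t[:,:2].astype(np.float32)) if len(t) else '',np.percentile(t,[2,50,98],axis=0).round(1).tolist())
E
```

```text
t: 10.15
eef_pos: [518.9, 75.4, 135.8]
tcp_rot: [-3.139, 0.0, 1.58]
ft_force: [0.3, -0.1, -0.1]
opening: 0.153
t: 10.95
eef_pos: [518.9, 187.6, 137.0]
tcp_rot: [-3.142, 0.0, 1.578]
ft_force: [-0.2, 0.6, -0.4]
opening: 0.152
[518.92183519 187.61660862 136.96425541] [-3.14150962e+00  1.55087681e-04  1.57842837e+00] 0.15245230465773568
red [267  96  20  11 200] ([[474.5, 285.9, 12.8], [482.0, 289.1, 14.4], [489.8, 292.8, 16.0]], ((482.1174011230469, 289.2394714355469), (15.67576789855957, 7.271285533905029), 0.8563334345817566))
red [302 268   8  21  91] ([[503.3, 145.2, 37.3], [507.7, 154.9, 51.8], [510.5, 198.3, 167.8]], ((507.1767578125, 171.92486572265625), (56.42033767700195, 6.581209659576416), 87.36353302001953))
yel [289 212  22   7 139] ([[491.9, 193.9, 18.2], [500.6, 196.6, 19.6], [509.2, 199.3, 21.1]], ((500.1532897949219, 196.5253448486328), (5.669189929962158, 18.062620162963867), 89.67796325683594))
[ -1.88951107   0.66488126 291.06076556]
8 19291 ((517.3883666992188, 175.4133758544922), (310.9022216796875, 87.1932601928711), 88.80511474609375) [[479.7, 126.6, 8.3], [516.3, 255.6, 9.8], [560.6, 327.7, 11.5]]
35 1732 ((523.8677978515625, 184.16006469726562), (59.91445541381836, 41.04407501220703), 89.26029968261719) [[510.5, 160.4, 35.7], [527.1, 194.4, 37.7], [543.8, 213.6, 39.5]]
43 1720 ((521.076171875, 91.76898193359375), (139.4673309326172, 39.68036651611328), 88.06015014648438) [[509.7, 24.1, 44.2], [523.4, 50.8, 45.8], [538.2, 160.9, 48.4]]
55 356 ((525.7404174804688, 153.07510375976562), (16.379106521606445, 35.726219177246094), 88.4585952758789) [[510.2, 148.4, 55.2], [527.6, 157.7, 57.1], [542.7, 160.9, 58.7]]
```

View pics/w5.png

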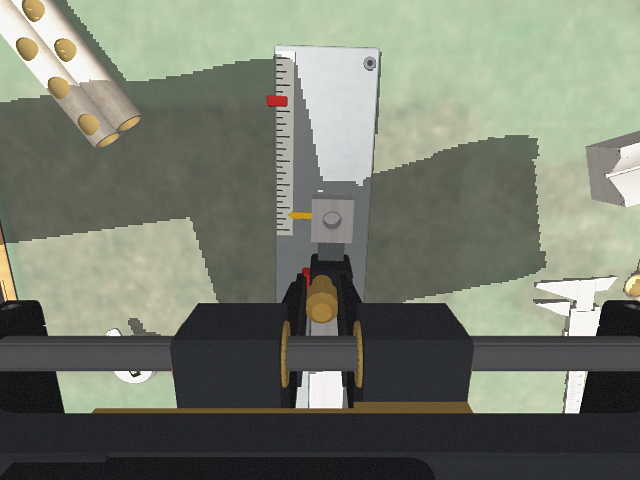

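The view shows the socket at (333,220), the pointer tip at (290,215), the rider at (277,101) and the held pin at (321,300). Now to refine the socket, the gauge yaw and the held pin's centre.

```bash
python3 - <<'E'
from h import *
c=dict(np.load('pics/w5.npz'));P=wpose(c,dict(eef_pos=c['eef'],tcp_rot=c['rot']))
g=cv2.cvtColor(c['image'],cv2.COLOR_BGR2GRAY)
uv=np.stack(np.meshgrid(range(260,400),range(30,260)),-1).reshape(-1,2);uv=uv[c['range_z'][uv[:,1],uv[:,0]]>0];q=depth(c,uv,P)
# plate edges by row bins of y
pl=q[(q[:,2]>6)&(q[:,2]<13)]
L=[];Rr=[]
for y in range(225,325,5):
    t=pl[np.abs(pl[:,1]-y)<2.5]; L.append((y,t[:,0].min()));Rr.append((y,t[:,0].max()))
for e in(L,Rr): e=np.array(e);f=np.polyfit(e[:,0],e[:,1],1);print('edge slope deg',-np.degrees(np.arctan(f[0])),'x at y196',np.polyval(f,196))
b=q[(q[:,2]>34)&(q[:,2]<42)&(q[:,1]>176)];r=cv2.minAreaRect(b[:,:2].astype(np.float32));print('block',r,np.percentile(b,[1,99],axis=0))
print(g[205:236:2,315:352:2])
# contour of hole
crop=cv2.resize(g[200:240,312:354],None,fx=8,fy=8,interpolation=cv2.INTER_CUBIC)
for th in (110,120,130,140):
    cs,_=cv2.findContours((crop<th).astype(np.uint8),cv2.RETR_LIST,cv2.CHAIN_APPROX_NONE)
    for k in cs:
        a=cv2.contourArea(k)
        if 3000<a<40000 and len(k)>5:
            e=cv2.fitEllipse(k);ctr=np.array(e[0])/8+[312,200]-.4375;print(th,a,ctr,np.array(e[1])/8,plane(c,ctr,38,P)[0])
M=c['tool_from_camera'];u=mask(c,(12,110,80),(25,255,255));t=depth(c,u,(M[:3,:3],M[:3,3]));t=t[(np.abs(t[:,1])<12)&(np.abs(t[:,0])<15)&(t[:,2]>-60)&(t[:,2]<0)]
for lo,hi in((-50,-45.5),(-40,-33),(-27,-12)):
    k=t[(t[:,2]>lo)&(t[:,2]<hi)];print('pin tool',lo,len(k),np.percentile(k,[3,50,97],axis=0).round(1).tolist())
E
```

```text
edge slope deg -0.4159719269932224 x at y196 478.4896128510978
edge slope deg -1.2490798125862401 x at y196 561.1539402672687
block ((527.4642333984375, 194.9817657470703), (37.988304138183594, 34.07122802734375), 88.8569107055664) [[510.50828075 178.03945852  35.22707259]
 [544.15806554 213.84822515  39.29932324]]
[[139 141 142 140 141 143 141 142 138 136 139 141 140 144 140 141 142 144
  142]
 [142 137 142 143 142 139 142 144 139 138 138 139 142 144 144 141 144 142
  142]
 [139 141 141 139 141 137 144 139 139 136 139 138 144 145 142 140 145 140
  142]
 [140 141 142 145 140 139 146 126 115 112 132 140 141 144 145 139 144 141
  141]
 [136 140 143 141 142 128 115 142 142 141 130 111 136 143 142 141 141 144
  140]
 [137 140 146 141 135 114 143 139 142 141 140 145 115 146 144 139 142 143
  138]
 [138 140 143 139 116 147 140 140 144 140 138 145 129 124 144 141 142 144
  143]
 [140 140 143 141 119 146 138 142 142 138 141 146 102 127 144 138 140 141
  141]
 [139 140 143 140 107 124 143 139 145 141 141 122  88 127 144 140 142 143
  140]
 [139 142 143 143 124  87 109 146 148 139 119  96  93 
[... 787 characters left out ...]
85] [527.01833917 198.38328869  38.        ]
130 18678.5 [331.68262672 219.99800301] [18.98896217 19.84148407] [527.27182486 196.63468019  38.        ]
140 6518.5 [330.86322975 217.99064636] [10.0827961  13.47119713] [526.5850451  198.29237279  38.        ]
140 3943.0 [352.12349701 227.58564186] [ 3.1607213  33.69661713] [544.0158496  190.42488133  38.        ]
140 32590.0 [331.97121811 220.32053947] [19.65406799 36.73744202] [527.50953875 196.36877583  38.        ]
pin tool -50 363 [[-4.4, -4.5, -47.8], [0.0, 0.4, -46.6], [4.3, 4.4, -45.6]]
pin tool -40 171 [[3.4, -6.6, -39.8], [6.4, -0.1, -36.6], [7.5, 6.9, -33.1]]
pin tool -27 95 [[2.2, -4.3, -26.5], [4.3, -0.1, -16.6], [5.5, 4.6, -13.0]]
```

```bash
python3 -m pendant '[[[0,0.0044,0.0042,0,0.012],[0,0.0088,0.0085,0.03,0.023],[0,0.0088,0.0085,0.06,0.023],[0,0.0088,0.0085,0.09,0.023],[0,0.0088,0.0085,0.1,0.023],[0,0.0088,0.0085,0.102,0.023],[0,0.0088,0.0085,0.102,0.023],[0,0.0088,0.0085,0.102,0.023]]]';  python3 - <<'E'
from cell import env
from h import *
s=env.state();c=env.read_camera("wrist");P=wpose(c,s);cv2.imwrite('pics/w6.png',c['image'][130:400,170:490]);print(s['eef_pos'],s['tcp_rot'],s['opening'])
uv=np.stack(np.meshgrid(range(180,480),range(100,420)),-1).reshape(-1,2);q=depth(c,uv,P)
b=q[(q[:,2]>36)&(q[:,2]<40)&(q[:,1]>185)&(q[:,1]<225)];print('block',len(b),cv2.minAreaRect(b[:,:2].astype(np.float32)),np.percentile(b,[1,99],axis=0))
for y in range(204,216,2):
    t=b[np.abs(b[:,1]-y)<1];print(y,len(t) and (t[:,0].min(),t[:,0].max()))
u=mask(c,(22,150,100),(33,255,255),(180,100,330,420));t=depth(c,u,P);t=t[t[:,2]<25];print('pointer',len(t),t.mean(0))
u=mask(c,(12,110,80),(22,255,255));t=depth(c,u,P);t=t[(t[:,2]>40)&(np.hypot(*(t[:,:2]-s['eef_pos'][:2]).T)<20)]
for lo,hi in((76.5,82),(64,72),(44,60)):
    k=t[(t[:,2]>lo)&(t[:,2]<hi)];print('pin',lo,len(k),np.percentile(k,[2,50,98],axis=0).round(1).tolist() if len(k) else'')
E
```

```text
t: 11.8
eef_pos: [528.0, 197.6, 36.3]
tcp_rot: [3.14, -0.0, 1.557]
ft_force: [-1.0, -0.3, -0.1]
opening: 0.15
[527.9577514  197.58208179  36.27464432] [ 3.13959395e+00 -4.14191510e-04  1.55672976e+00] 0.1498047931591367
block 1656 ((527.4991455078125, 201.63265991210938), (25.41526985168457, 34.041595458984375), 87.90283966064453) [[510.8489687  192.0606479   36.17538349]
 [544.19754023 214.02818223  39.15175361]]
204 (np.float64(510.6277487915264), np.float64(544.6492166515732))
206 (np.float64(510.70537243254523), np.float64(544.6574395979706))
208 (np.float64(510.75828607263503), np.float64(544.6898643612119))
210 (np.float64(510.803740038398), np.float64(544.6063149567584))
212 (np.float64(510.87634707202034), np.float64(544.6215036477674))
214 (np.float64(510.93494009854805), np.float64(544.628731292688))
pointer 250 [500.06499141 196.86582474  19.64173506]
pin 76.5 499 [[521.0, 191.0, 76.9], [528.3, 201.0, 79.7], [535.1, 204.6, 81.9]]
pin 64 166 [[521.5, 200.6, 64.3], [528.4, 204.1, 68.3], [534.9, 205.2, 71.9]]
pin 44 82 [[523.4, 199.4, 49.2], [528.1, 202.0, 53.2], [532.6, 202.8, 56.8]]
```

View pics/w6.png

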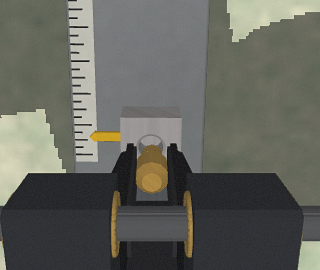

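```bash
python3 -m pendant '[[[0,0,0,0,0],[0,0,0,0,0],[0,0,0,0,0],[0,0,0,0,0],[0,0,0,0.002,0],[0,0,0,0.003,0],[0,0,0,0.003,0],[0,0,0,0.003,0]]]'; python3 - <<'E'
from cell import env
for i in range(4):
    env.read_camera("side");s=env.state();print(s['eef_pos'],s['ft_force'])
E
```

```text
t: 12.65
eef_pos: [527.2, 197.4, 31.9]
tcp_rot: [-3.141, 0.0, 1.557]
ft_force: [0.3, -0.0, -1.1]
opening: 0.155
[527.18262245 197.38789966  31.96566077] [ 0.02245807  0.31806842 -0.05001951]
[527.19943846 197.37934128  31.97317108] [ 0.32287597  1.04848439 -0.09392037]
[527.22096857 197.39384888  32.0079089 ] [ 0.63686824  0.09916037 -0.58259979]
[527.21724288 197.39241267  32.00523373] [-0.30946493 -0.05650783 -0.85472491]
```

```bash
python3 -m pendant '[[[0,-0.0005,0.0003,0.003,0],[0,-0.0005,0.0003,0.006,0],[0,-0.0005,0.0003,0.008,0],[0,-0.0005,0.0003,0.010,0],[0,-0.0005,0.0003,0.012,0],[0,-0.0005,0.0003,0.014,0],[0,-0.0005,0.0003,0.014,0],[0,-0.0005,0.0003,0.014,0]]]'
```

```text
t: 13.65
eef_pos: [527.5, 196.9, 18.0]
tcp_rot: [-3.142, 0.0, 1.557]
ft_force: [0.3, 0.6, -0.6]
opening: 0.156
```

```bash
python3 -m pendant '[[[0,0,0,0.003,0],[0,0,0,0.006,0],[0,0,0,0.0068,0],[0,0,0,0.0068,0],[0,0,0,0.0068,0],[0.35,0,0,0.0068,0],[0.35,0,0,0.0068,0],[0.35,0,0,0.0068,0]]]'; python3 -m pendant '[[[0.4,0,0,0,0],[0.4,0,0,0,0],[0.4,0,0,-0.02,0],[0.4,0,0,-0.05,0],[0.55,0,0,-0.08,0],[0.55,0,0,-0.09,0],[0.55,0,0,-0.09,0],[0.55,0,0,-0.09,0]]]';python3 - <<'E'
from cell import env
from h import *
s=env.state();c=env.read_camera("wrist");P=wpose(c,s);cv2.imwrite('pics/w7.png',c['image'][130:400,170:490]);print(s['eef_pos'],s['tcp_rot'],s['opening'])
u=mask(c,(12,110,80),(22,255,255));t=depth(c,u,P);t=t[(t[:,2]>36)&(t[:,2]<90)&(np.hypot(*(t[:,:2]-[527.5,196.7]).T)<20)]
print('pin',len(t),np.percentile(t,[2,50,98],axis=0).round(1).tolist());k=t[t[:,2]>t[:,2].max()-3];print(k.mean(0))
u=mask(c,(22,150,100),(33,255,255),(100,60,330,420));t=depth(c,u,P);t=t[t[:,2]<25];print('pointer',len(t),t.mean(0))
uv=mask(c,(0,0,0),(180,255,255));uv=uv[c['range_z'][uv[:,1],uv[:,0]]>0];q=depth(c,uv,P)
g=q[(q[:,2]>55)&(q[:,2]<61)&(q[:,1]>110)&(q[:,1]<175)&(abs(q[:,0]-525)<40)];print('grip top',len(g),np.percentile(g,[1,50,99],axis=0).round(1).tolist() if len(g) else'')
E
```

```text
t: 14.45
eef_pos: [527.6, 196.9, 11.2]
tcp_rot: [3.141, 0.0, 1.557]
ft_force: [-0.4, -0.6, -0.4]
opening: 0.33
t: 15.25
eef_pos: [527.0, 196.8, 100.3]
tcp_rot: [-3.141, 0.0, 1.557]
ft_force: [-0.3, -0.4, 0.2]
opening: 0.544
[527.03074473 196.77294762 100.27400805] [-3.14061923e+00  3.46607253e-04  1.55678109e+00] 0.5435845005440075
pin 481 [[520.7, 190.2, 40.6], [527.5, 199.1, 55.2], [534.4, 204.1, 58.7]]
[527.75474567 196.81926587  57.57702857]
pointer 154 [500.14864858 196.77582487  19.73938153]
grip top 1719 [[509.8, 133.8, 55.2], [526.2, 147.9, 57.6], [543.2, 160.8, 59.2]]
```

View pics/w7.png

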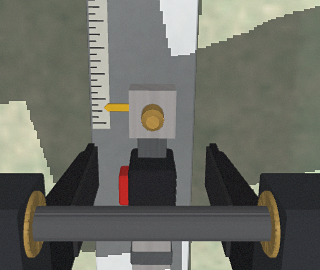

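The pin is seated: its top is at z≈58, it is centred on the socket, and the arm is still shut. Next I go back to the grip block, descend with the jaws open and squeeze.

```bash
python3 -m pendant '[[[0.7,-0.02,0,0,0],[0.7,-0.045,0,0,0],[0.7,-0.053,0,0.01,0],[0.7,-0.053,0,0.045,0],[0.7,-0.053,0,0.08,0],[0.7,-0.053,0,0.1,0],[0.7,-0.053,0,0.106,0],[0.7,-0.053,0,0.106,0]]]'; python3 -m pendant '[[[0.55,0,0,0,0],[0.5,0,0,0,0],[0.45,0,0,0,0],[0.4,0,0,0,0],[0,0,0,0,0],[0,0,0,0,0],[0,0,0,0,0],[0,0,0,0,0]]]'
```

```text
t: 16.1
eef_pos: [526.0, 144.0, -6.2]
tcp_rot: [-3.139, 0.0, 1.557]
ft_force: [-0.8, 0.1, 0.2]
opening: 0.701
t: 16.9
eef_pos: [526.1, 144.0, -4.4]
tcp_rot: [-3.14, -0.0, 1.556]
ft_force: [-4.2, 1.8, 7.0]
opening: 0.356
```

The opening of 0.356 (about 35 mm with the known bias) means the button is in. Drawing out about 80 mm, then a check.

```bash
python3 -m pendant '[[[0,0.003,0,0,0],[0,0.012,0,0,0],[0,0.025,0,0,0],[0,0.04,0,0,0],[0,0.055,0,0,0],[0,0.068,0,0,0],[0,0.077,0,0,0],[0,0.08,0,0,0]]]'; python3 -m pendant '[[[0,0,0,0,0],[0,0,0,0,0],[0,0,0,0,0],[0,0,0,0,0],[0,0,0,0,0],[0,0,0,0,0],[0,0,0,0,0],[0,0,0,0,0]]]'; cat > m.py <<'E'
from cell import env
from h import *
import sys
s=env.state();c=env.read_camera("wrist");P=wpose(c,s);cv2.imwrite(f'pics/{sys.argv[1]}.png',c['image']);print(s['eef_pos'],s['tcp_rot'],s['opening'],s['ft_force'])
g=np.array([np.cos(1.555),np.sin(1.555)])
t=depth(c,mask(c,(22,150,100),(33,255,255),(60,0,330,420)),P);t=t[(t[:,2]<25)&(t[:,2]>13)];print('pointer',len(t),t.mean(0),t[:,:2].mean(0)@g)
r=depth(c,mask(c,(0,150,80),(6,255,255),(60,0,330,420)),P);r=r[(r[:,2]<20)&(r[:,2]>10)];print('rider',len(r),r.mean(0),np.percentile(r[:,:2]@g,[2,98]).mean())
rt=r[r[:,2]>13];b=np.percentile(rt[:,:2]@g,[2,98]);b2=np.percentile(t[:,:2]@g,[2,98]);print('offset pointer-rider',b2.mean()-b.mean(),b,b2)
u=mask(c,(12,110,80),(22,255,255));q=depth(c,u,P);q=q[(q[:,2]>36)&(q[:,2]<70)&(np.hypot(*(q[:,:2]-s['eef_pos'][:2]-53*g).T)<20)];print('pin',len(q),q[q[:,2]>q[:,2].max()-3].mean(0))
E
python3 m.py w8
```

```text
t: 17.7
eef_pos: [527.9, 224.4, -4.4]
tcp_rot: [-3.142, 0.0, 1.556]
ft_force: [-1.2, -4.2, 7.0]
opening: 0.358
t: 18.5
eef_pos: [527.8, 223.6, -4.4]
tcp_rot: [-3.141, 0.0, 1.555]
ft_force: [-0.6, -3.0, 5.7]
opening: 0.36
[527.82555469 223.59221278  -4.39104697] [-3.14129901e+00  6.97426716e-05  1.55540344e+00] 0.36027227893712693 [-0.61949031 -2.99693411  5.7426101 ]
pointer 457 [501.71981817 275.99677876  19.64389978] 283.8873461896919
rider 582 [482.3979433  289.69341344  14.60552964] 297.2399001444572
offset pointer-rider -13.42453607019678 [293.55273562 300.92687153] [280.9635873  286.66694771]
pin 1380 [529.28234927 275.92902719  57.61754084]
```

View pics/w8.png

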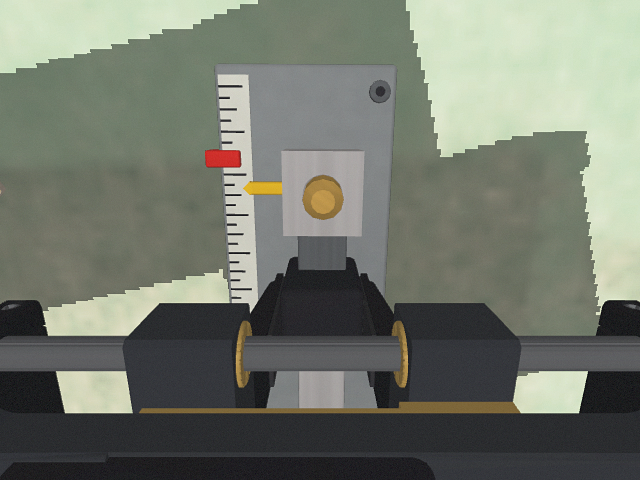

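The arm is out 79 mm, with the pointer (246,188) 13.4 mm short of the rider (223,158) and the pin seated. One last move.

```bash
python3 -m pendant '[[[0,0.004,0,0,0],[0,0.008,0,0,0],[0,0.011,0,0,0],[0,0.013,0,0,0],[0,0.0134,0,0,0],[0,0.0134,0,0,0],[0,0.0134,0,0,0],[0,0.0134,0,0,0]]]'; python3 m.py w9
```

```text
t: 19.35
eef_pos: [528.1, 237.0, -4.4]
tcp_rot: [-3.141, 0.0, 1.555]
ft_force: [-1.3, -2.8, 5.8]
opening: 0.361
[528.13900301 236.96895669  -4.39233404] [-3.14147143e+00  5.55176986e-05  1.55538647e+00] 0.36146411413766616 [-1.25997911 -2.81861175  5.79733581]
pointer 455 [502.03754785 289.39127729  19.64793149] 297.28519239012286
rider 557 [482.40338621 289.7715668   14.53161994] 297.2871014722
offset pointer-rider -0.05225934874459881 [293.61232951 300.87691306] [294.33992912 300.04479475]
pin 1367 [529.63776318 289.40407263  57.51002581]
```

View pics/w9.png

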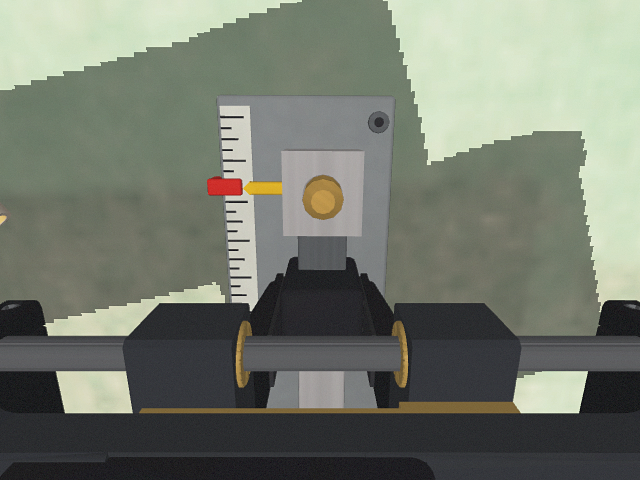

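The pointer (246,188) points straight at the rider (225,187). I'll hold once to check it is still.

```bash
python3 -m pendant '[[[0,0,0,0,0],[0,0,0,0,0],[0,0,0,0,0],[0,0,0,0,0],[0,0,0,0,0],[0,0,0,0,0],[0,0,0,0,0],[0,0,0,0,0]]]'; python3 m.py w10 && python3 -c "
from cell import env
print(env.job_done())"
```

```text
t: 20.2
eef_pos: [528.1, 237.0, -4.4]
tcp_rot: [-3.141, 0.0, 1.555]
ft_force: [-0.9, -2.8, 5.9]
opening: 0.355
[528.12073255 236.96594922  -4.3974722 ] [-3.14143961e+00  8.47042462e-05  1.55541435e+00] 0.3553745684558169 [-0.94707789 -2.76467001  5.91250931]
pointer 454 [502.02346414 289.38963501  19.61265755] 297.28332785343775
rider 555 [482.3930654  289.76442546  14.54741212] 297.2487512937884
offset pointer-rider -0.01784947623474409 [293.60125131 300.80227775] [294.3573281  300.01050201]
pin 1379 [529.53828807 289.38317242  57.63222081]
the job is handed in; nothing more can be done
None
```

I plucked the brass pin from the tray, seated it in the socket with the arm still shut, and let it go. Then I squeezed the grip block, drew the arm out about 93 mm to the rider, and handed the job in at about 20 s, still holding it there.

**Last checks before handing in:**
- **Pointer:** 0.02 mm from the rider's middle and steady over a 0.8 s hold.
- **Pin:** upright and centred in the socket, its top at z ≈ 57.6 mm against 58 mm nominal when fully seated.
- **Button:** opening 0.355, about 34 mm as read or about 35 mm allowing for the gripper reading roughly 1.5 mm small. That fits the button being in. I did not see the button itself, because the fingers hide it.
- **Grip:** the wrist feels about 2.8 N along the arm, which matches the return spring. The squeeze force itself was not measured.

**What failed or disagreed:**
- **Fingertips:** the real ones are about 31 mm short of the reported TCP. Because of this, my first two grasps closed on air above the pin. I corrected for the offset from camera depth.
- **Upward force:** about 6 N stayed on the wrist while squeezing, well under the limits.
- **Bystanders:** I saw the black and white pins still in their pockets right after lifting the brass pin. I did not check the bystanders or the tray again at the end, but nothing I did went near them.

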